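Hang up the pail and lock the bayonet plug in the dust port

TASK

Someone stood a small steel pail over the open dust port on the bench: hang the pail by its bail on the hook of the stand and let go of it. Then close the port with the black bayonet plug: lugs into the slots, push it down against the spring and give it a quarter turn clockwise (seen from above) up to the stop. Finish while still gripping the plug and holding it pressed fully home, flange flush on the collar, without letting go, and leave the other things on the bench where they are.

Things in the scene. Friction and masses are not known exactly. Their poses are not given: they have to be found in the camera images.
- port (a point): Centre of the top rim of the port's bayonet collar (78 mm outside), 84 mm above the bench; z up. The collar's lip is 6 mm thick with a bore 48 mm wide and two slots 15 mm wide, facing one another along this frame's +x and -x, out to 33 mm from the axis. Under it lugs turn clockwise seen from above (about -z) 1.48 rad from the slots to a stop; anticlockwise they are blocked at 0.1 rad.
- plunger (a joint): Spring plate inside the collar: 0 m at rest (its top 13 mm below the rim), grows as it is pressed down, 0.012 with the plug fully home. Spring force 2.5 N at 0, 8.5 N at 0.012. If the turned plug is not held down, the spring lifts it 4 mm until its lugs bear on the lip (0.008).
- plug: Black plastic bayonet plug, 59 mm high, 0.12 kg, standing on its spigot. Origin: centre of the spigot's underside; z up. Spigot 44 mm wide, 25 mm long, with two lugs along +x and -x: 10 mm wide, z 10 to 15 mm, out to 31 mm from the axis. Above it a flange 74 mm wide, 6 mm thick. Same after half a turn. Fully home the flange lies on the rim, origin 25 mm below port, lugs 4 mm below the lip.
- plug_grip (a point): Middle of the plug's upright grip bar on top of its flange, 45 mm above the plug's origin, axes as the plug's. The bar is 50 mm long along x (in line with the lugs), 16 mm wide along y, 28 mm high.
- dust_box: Fixed grey sheet-metal box that carries the collar: 140 x 140 mm, 50 mm high, with a pipe stub on its +x side. Origin under its centre, below port; axes as port.
- pail: Small steel pail, 75 mm high, 84 mm wide at the foot, 96 mm at the rim, 0.16 kg, starts standing on the collar. Origin: centre of its underside; z up. A rigid (not folding) bail of 8 mm bar rises over the mouth in the pail's y-z plane; its straight level top runs along y, 90 mm long, middle line 140 mm above the underside; 61 mm free between bar and rim. Same after half a turn.
- bail (a point): Middle of the pail's straight top bar (on its middle line), axes as the pail's; the bar runs along y.
- hook: Fixed dark steel hook stand. Origin: centre of its foot (100 mm disc), z up. Post 16 mm thick, 255 mm high; a level round arm 8 mm thick, middle line 235 mm above the bench, points along this frame's -x and ends 124 mm from the post axis in an upturned tip whose top is 261 mm above the bench. The arm is entered from beyond its tip.
- hook_seat (a point): Point on top of the hook's arm, 80 mm out from the post axis and 239 mm above the bench, where the bail should lie (across the arm); axes as the stand's.
- reducer: Bystander: black plastic cone reducer, 68 mm wide, 52 mm high; origin under its centre.
- clamp_ring: Bystander: steel ring 72 mm wide, 22 mm high; origin under its centre.
- screwdriver: Bystander: screwdriver 180 mm long, lying along its x; origin under its middle.
- tin: Bystander: open steel tin without a handle, 80 mm wide, 55 mm high; origin under its centre.
- offcut: Bystander: wood offcut 160 x 50 x 22 mm; origin under its centre.
- screw_carton: Bystander: cardboard carton 90 x 60 x 50 mm; origin under its centre.

How it is judged:
On the way, in this order (a step that is already met when the one before it is completed fails the run):
1. the pail hangs by its bail on the hook, let go (contact force between pail and hook above 0.5 N and distance between bail and hook_seat below 0.05 m and contact force between pail and the fingers below 0.1 N and angle between pail's own z axis and vertical below 0.45 rad), for 0.2 s.
2. the plug is pushed in against the spring with its lugs through the slots, not yet turned (horizontal distance between plug and port below 0.005 m and z of plug in the frame of port below -0.019 m and angle between the x axis of plug and the x axis of port, either way round below 0.5 rad), for 0.05 s.
3. the plug is turned clockwise to the stop (horizontal distance between plug and port below 0.005 m and z of plug in the frame of port below -0.019 m and angle between the x axis of plug and the x axis of port, either way round above 1.2 rad), for 0.1 s.
At the end, for the whole second after the job is handed in: Plug in the port: centred within 5 mm, flange within 2 mm of the rim (plunger over 9.5 mm), turned 1.2 rad or more, still gripped (over 2 N). Pail hangs at rest by its bail on the hook (bar within 50 mm of the seat, tilt under 0.45 rad), untouched by the fingers (all of step 1 and linear speed of pail below 0.1 m/s and horizontal distance between plug and port below 0.005 m and z of plug in the frame of port below -0.0228 m and angle between plug's own z axis and vertical below 0.1 rad and angle between the x axis of plug and the x axis of port, either way round above 1.2 rad and value of joint plunger above 0.0095 m and contact force between the fingers and plug above 2 N); the arm keeps its last pose, push and grip.
It fails at once if another thing on the bench is moved more than 30 mm (distance of any of reducer, clamp_ring, screwdriver, tin, offcut, screw_carton from where it was at the start of the episode above 0.03 m).
It also fails if it takes over 64 s, if anything falls off the work surface, if the arm or the gripper's body presses on something with over 40 N, if the wrist force passes 120 N, or if a joint passes its speed limit or range.

ROBOT

A 6-joint arm with a two-finger parallel gripper is mounted at the origin on the work surface. World frame = base frame: x ahead of the robot, y to its left, z up, the work surface at z = 0. Lengths are in m, angles in rad, forces in N, time in s.
With the tool pointing down it reaches from about 0.225 to 0.875 m from the base axis. Payload 3.4 kg.
Tool frame: the origin (TCP) lies at the very end of the fingers, on their centre line; the grasp point (between the pads) lies behind it (manip.grasp_offset is the z of the grasp point in the tool frame, in m); z points along the fingers, y is the line along which they close (so a half turn about z gives the same grasp; the last joint's range is limited). The gripper opens to 85 mm and grips with 20 to 120 N. Pads are 22 mm wide; open, the fingers measure 114 mm over their backs; the gripper's body (76 mm by 85 mm) begins 54 mm behind the grasp point. The pads swing forward as they close: fully open they stand 13 mm farther back than shut.
Start: joints at [-1.381, 0.276, 1.505, -0, 1.361, -0.121], TCP at [0.176, -0.547, 0.231] pointing down, gripper open.
Joint ranges: [-2.89, 2.89], [-0.75, 2.08], [0.22, 2.7], [-1.18, 4.32], [0.11, 2.71], [-2.7, 2.7]. Speed limits (rad/s): [2.57, 2.57, 3.14, 3.14, 3.14, 3.14].

INTERFACE

Orientations are given as a unit quaternion [w, x, y, z].
In Python, from rig import manip gives the robot as it stands.
- The arm moves only by the shell command python3 -m pendant 'ROWS' [FORCE]. ROWS is JSON, a list of rows, each an object of numbers: "dx", "dy", "dz": the shift along the tool's x, y, z in m; "rx", "ry", "rz": the turn, a rotation vector about the tool's x, y, z in degrees; "hand": the finger opening in m, from 0 to 0.0854. In form: [{"dx": .., "dy": .., "dz": .., "rx": .., "ry": .., "rz": .., "hand": ..}, ...]. A call has 1 to 12 rows; each row shifts and turns the commanded pose from where the row before left it, along the tool's axes as they then stand; what a row does not reach is not made up. A row lasts 1/12 s, in which the tool goes at most 41.7 mm and 7.16 degrees, less where a joint would pass 70% of its speed; a pose out of reach is approached as far as the arm can. A call is refused whole if a number of a shift passes 0.0417 or a number of a turn 7.16, either way. A call with a gripper value outside its range is refused whole. The fingers move at their own pace and stop on an object; FORCE is the grip in N (left out, the last holds). Time passes only in rows, so rows that do not move let the fingers close. It gives the time, the measured TCP pose, the force, the opening and the grip force at its end, in the units of the state.
- manip.get_state(): the state, without advancing time (a new reading comes with each control period).
- manip.get_image(name): name is "side" or "top" or "wrist"; returns a dict with "frame" (384x512x3 uint8, red, green, blue), "fx", "fy", "cx", "cy" (pixels), "distortion" ([k1, k2, p1, p2, k3] as OpenCV has them; the pictures are not rectified), "position" and "attitude" of the camera in the world; the wrist camera has in their place "mount" (4x4, takes a point from camera to tool coordinates, whose origin is the TCP and whose axes are the flange's). Camera axes: x right, y up, looking along -z (the intrinsics and any distortion apply to the point x, -y, -z); pixel columns grow to the right and rows downward; lengths in m; the calibration is good to about 2 mm. A picture is of the moment at which its call begins: read the wrist's pose just before it. There is no depth.
- manip.sign_off(): hands the job in; it is judged then, once.
The state is a dict: "clock": time; "qpos": joint angles; "qd": joint speeds; "effort": joint torques, N m; "position": TCP position; "ee_rot": TCP orientation; "contact_force": force on the tool from outside, world axes, zero at the start; "moment": the same for the moment, N m; "width": finger opening in m; "gripper_force": force on a finger pad.
Only numpy, scipy, OpenCV 4.12 (cv2) and the standard library are available. Lean on these libraries where they do the work, as an engineer would, in place of code of your own. Each camera call takes 0.05 s, during which the arm holds its last target. There are 200 camera calls.

## Working session

There is one attempt and no reset: what is moved stays moved. The work goes in short steps, Python scripts to look and compute and a shell command to move; the robot and the scene stay as the last step left them, time stands still between calls to the robot, and variables do not carry over. Pictures are saved under pics/ and viewed, at most 10 in all, crops included, and the job is handed in when it is done.

```bash
ls; mkdir -p pics
cat > look.py <<'E'
import sys,cv2,numpy as np,pickle
from rig import manip
from scipy.spatial.transform import Rotation as R
def grab(name,tag):
    s=manip.get_state(); im=manip.get_image(name); im['state']=s
    pickle.dump(im,open(f'pics/{tag}.pkl','wb'))
    cv2.imwrite(f'pics/{tag}.png',im['frame'][:,:,::-1]); return im
def rot(q): q=np.array(q); return R.from_quat(q[[1,2,3,0]]).as_matrix()
def cam(im):
    K=np.array([[im['fx'],0,im['cx']],[0,im['fy'],im['cy']],[0,0,1.]])
    if 'mount' in im:
        T=np.eye(4);T[:3,:3]=rot(im['state']['ee_rot']);T[:3,3]=im['state']['position'];M=T@np.array(im['mount']);A,p=M[:3,:3],M[:3,3]
    else:
        a=np.array(im['attitude']); A=rot(a) if a.size==4 else a.reshape(3,3); p=np.array(im['position'])
    return K,np.array(im['distortion'],float),A@np.diag([1,-1,-1]),p
def at_z(im,uv,z):
    K,d,A,p=cam(im); n=cv2.undistortPoints(np.array(uv,float).reshape(-1,1,2),K,d).reshape(-1,2)
    r=np.c_[n,np.ones(len(n))]@A.T
    return p+r*((z-p[2])/r[:,2])[:,None]
def proj(im,X):
    K,d,A,p=cam(im); r=cv2.Rodrigues(A.T)[0]
    return cv2.projectPoints(np.array(X,float).reshape(-1,1,3),r,-A.T@p,K,d)[0].reshape(-1,2)
def load(tag): return pickle.load(open(f'pics/{tag}.pkl','rb'))
E
python3 - <<'E'
from look import *
for n in('top','side'):
    im=grab(n,n+'0'); print(n,im['position'],np.round(im['attitude'],3),im['fx'],im['distortion'])
print(manip.grasp_offset,manip.get_state())
b=np.hstack([load('top0')['frame'],load('side0')['frame']]);
E
```

```text
pics
top [0.26441087 0.00249718 1.58309018] [-0.698 -0.062  0.053  0.712] 469.59264704462026 [-0.13121602  0.          0.          0.          0.        ]
side [0.23628811 0.96550936 1.28758545] [-0.122 -0.051  0.352  0.927] 488.5251130184199 [0.01466108 0.         0.         0.         0.        ]
-0.0187 {'clock': 0.1, 'qpos': array([-1.38105229e+00,  2.76584789e-01,  1.50600024e+00, -2.92802258e-05,
        1.36069389e+00, -1.21013075e-01]), 'qd': array([-0.00170168, -0.00048817, -0.00332097, -0.00073332,  0.00138998,
       -0.00084772]), 'effort': array([ 1.22260601e-03, -4.17699301e+01, -2.46404994e+01, -1.69495206e-04,
        5.86476963e-03,  1.05318020e-05]), 'position': array([ 0.17571334, -0.54700979,  0.23049847]), 'ee_rot': array([-8.42143444e-04,  9.87952192e-01,  1.54757082e-01, -4.32761128e-05]), 'contact_force': array([-0.18734735, -0.39729305,  0.34402707]), 'moment': array([ 0.00458639, -0.01333355,  0.03584701]), 'gripper_force': 0.0, 'width': 0.08528675728679927}
```

View pics/top0.png

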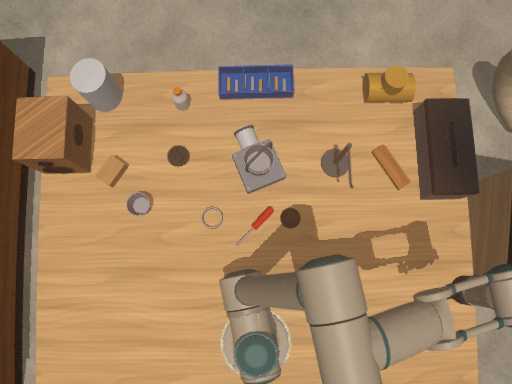

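View pics/side0.png

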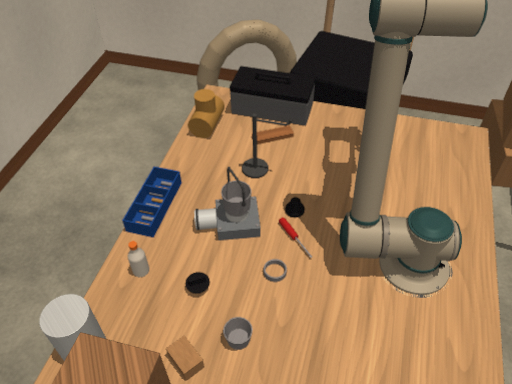

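The top view shows the box with the pail at (258,160), the hook stand at (336,162) and its arm, the ring at (212,217) and the screwdriver at (255,225). There are black objects at (178,155) and (291,217). In the side view the one at (295,207) has a knob, so it is probably the plug. I'll zoom in on these.

Run:
```python
from look import *
t,s=load('top0'),load('side0')
c=[t['frame'][115:195,225:305],t['frame'][130:210,300:380],t['frame'][180:260,250:330],s['frame'][165:245,195:275],s['frame'][85:185,215:315],s['frame'][170:250,255:335]]
c=[cv2.resize(i,(266,266),interpolation=cv2.INTER_CUBIC) for i in c]
cv2.imwrite('pics/c0.png',np.vstack([np.hstack(c[:3]),np.hstack(c[3:])])[:,:,::-1])
print(at_z(t,[[336,162],[291,217],[178,155],[258,160],[349,147],[352,186]],0.0).round(3), at_z(t,[[258,158]],.159).round(3))
print(at_z(s,[[255,168],[295,210],[197,290]],0).round(3))
```

```text
[[ 0.597 -0.291  0.   ]
 [ 0.41  -0.129  0.   ]
 [ 0.634  0.255  0.   ]
 [ 0.609 -0.022  0.   ]
 [ 0.649 -0.339  0.   ]
 [ 0.512 -0.342  0.   ]] [[ 0.581 -0.019  0.159]]
[[ 0.597 -0.29   0.   ]
 [ 0.408 -0.126  0.   ]
 [ 0.627  0.262  0.   ]]
```

View pics/c0.png

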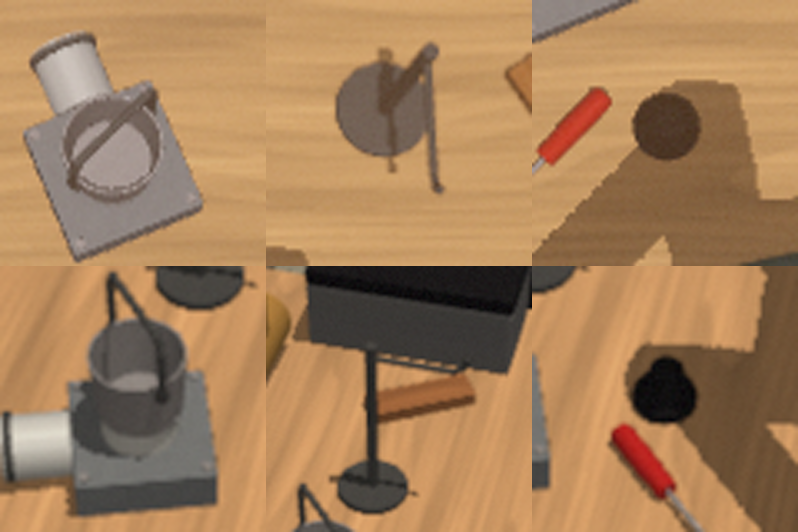

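The zoom confirms the plug at top pixel (291,217), since the side crop shows its knob. The bail bar runs from about (271,143) to (247,170) in the top view. The hook post top is near (349.6,145) and its tip near (351.4,186.8).

Run:
```python
from look import *
t,s=load('top0'),load('side0')
P=lambda im,uv,z:at_z(im,uv,z).round(4).tolist()
print('post top',P(t,[[349.6,145]],.255),P(s,[[254,116.6]],.255))
print('tip',P(t,[[351.4,186.8]],.258),P(s,[[291,122]],.258))
print('bail',P(t,[[270.7,143],[247,170]],.224), 'side end',P(s,[[228.7,168.6]],.224))
c=lambda x,y:[225+x/3.325,115+y/3.325]
print('box',P(t,[c(25,133),c(79,260),c(203,206),c(150,84)],.05))
print('foot',P(t,[[336-11*0,162]],0.005))
print('plug flange',P(t,[[250+(666-532)/3.325,180+126/3.325]],.03))
```

```text
post top [[0.5931, -0.2863, 0.255]] [[0.5931, -0.2757, 0.255]]
tip [[0.4691, -0.2838, 0.258]] [[0.4671, -0.2758, 0.258]]
bail [[0.6115, -0.0573, 0.224], [0.5311, 0.0149, 0.224]] side end [[0.612, -0.0486, 0.224]]
box [[0.6175, 0.0639, 0.05], [0.4872, 0.0122, 0.05], [0.539, -0.1126, 0.05], [0.6655, -0.0632, 0.05]]
foot [[0.5957, -0.2899, 0.005]]
plug flange [[0.4045, -0.1237, 0.03]]
```

```bash
python3 -m pendant '[{"dz":-0.03},{"dz":-0.03},{"dx":0.025,"dy":-0.018,"dz":-0.02},{"dx":0.027,"dy":-0.019,"dz":-0.02},{"dx":0.027,"dy":-0.019,"dz":-0.02},{"dx":0.027,"dy":-0.019,"dz":-0.02},{"dx":0.027,"dy":-0.019,"dz":-0.01},{"dx":0.027,"dy":-0.019,"dz":-0.01},{"dx":0.027,"dy":-0.019,"dz":-0.01},{"dx":0.027,"dy":-0.019,"dz":-0.01},{"dx":0.027,"dy":-0.019},{"dx":0.027,"dy":-0.019}]'
python3 -m pendant '[{"dx":0.027,"dy":-0.019},{"dx":0.027,"dy":-0.019},{"dx":0.027,"dy":-0.019},{"dx":0.027,"dy":-0.019},{"dx":0.027,"dy":-0.019},{"dx":0.02,"dy":-0.014},{"rz":-7},{"rz":-7},{"rz":-7},{"rz":-7},{"rz":-7},{"rz":-7}]'
python3 -m pendant '[{"rz":-7},{"rz":-7},{"rz":-7},{"rz":-7},{"rz":-7},{"rz":-7},{"rz":-7},{"rz":-7},{"rz":-7},{"rz":-7},{"rz":-7},{"rz":0}]'
python3 - <<'E'
from look import *
im=grab('wrist','w1'); s=im['state']; print(s['clock'],s['position'],s['ee_rot'],s['qpos'].round(2)); print(np.round(im['mount'],3),im['fx'],im['distortion'])
print(proj(im,[[.571,-.021,.224],[.577,-.0245,.084],[.6115,-.0573,.224],[.515,-.285,.239]]).round(0))
E
```

```text
0.1 [ 0.17571334 -0.54700979  0.23049847] [-8.42143444e-04  9.87952192e-01  1.54757082e-01 -4.32761128e-05] [-1.38  0.28  1.51 -0.    1.36 -0.12]
[[ 0.001  0.948  0.32   0.082]
 [ 1.    -0.001 -0.     0.   ]
 [ 0.     0.32  -0.948 -0.141]
 [ 0.     0.     0.     1.   ]] 280.9506525328074 [-0.01321761  0.          0.          0.          0.        ]
[[-4.577911e+06 -5.776300e+06]
 [-2.870000e+02 -5.750000e+02]
 [-1.693130e+05 -2.571610e+05]
 [ 4.482000e+03  1.025300e+04]]invalid input
invalid input
invalid input
```

View pics/w1.png

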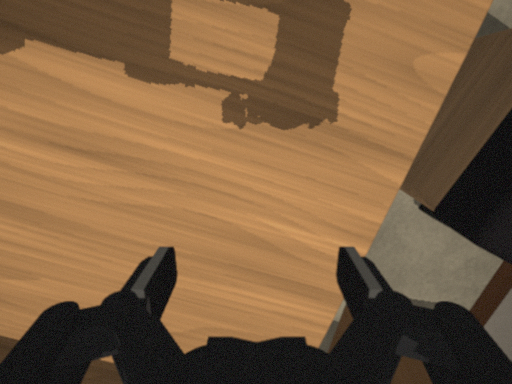

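The move was refused, so this wrist picture shows only bench and fingers from the start pose. The rows probably need every key.

```bash
python3 -m pendant '[{"dx":0,"dy":0,"dz":-0.03,"rx":0,"ry":0,"rz":0,"hand":0.085},{"dx":0,"dy":0,"dz":-0.03,"rx":0,"ry":0,"rz":0,"hand":0.085}]'
python3 -m pendant '[{"dx":0,"dy":0,"dz":-0.03,"hand":0.085}]'; python3 -m pendant '[{"dx":0,"dy":0,"dz":-0.01,"rx":0,"ry":0,"rz":0}]'
```

```text
clock: 0.32
position: [0.1755, -0.5459, 0.2896]
ee_rot: [-0.003, 0.988, 0.155, -0.0]
contact_force: [0.3, -1.1, 1.1]
width: 0.085
gripper_force: 0.0invalid input
invalid input
```

```bash
python3 -m pendant '[{"dx":0,"dy":0,"dz":-0.04,"rx":0,"ry":0,"rz":0,"hand":0.085},{"dx":0,"dy":0,"dz":-0.04,"rx":0,"ry":0,"rz":0,"hand":0.085},{"dx":0.027,"dy":-0.019,"dz":-0.02,"rx":0,"ry":0,"rz":0,"hand":0.085},{"dx":0.027,"dy":-0.019,"dz":-0.02,"rx":0,"ry":0,"rz":0,"hand":0.085},{"dx":0.027,"dy":-0.019,"dz":-0.02,"rx":0,"ry":0,"rz":0,"hand":0.085},{"dx":0.027,"dy":-0.019,"dz":-0.02,"rx":0,"ry":0,"rz":0,"hand":0.085},{"dx":0.032,"dy":-0.023,"dz":0,"rx":0,"ry":0,"rz":0,"hand":0.085},{"dx":0.032,"dy":-0.023,"dz":0,"rx":0,"ry":0,"rz":0,"hand":0.085},{"dx":0.032,"dy":-0.023,"dz":0,"rx":0,"ry":0,"rz":0,"hand":0.085},{"dx":0.032,"dy":-0.023,"dz":0,"rx":0,"ry":0,"rz":0,"hand":0.085},{"dx":0.032,"dy":-0.023,"dz":0,"rx":0,"ry":0,"rz":0,"hand":0.085},{"dx":0.032,"dy":-0.023,"dz":0,"rx":0,"ry":0,"rz":0,"hand":0.085}]'
python3 -m pendant '[{"dx":0.032,"dy":-0.023,"dz":0,"rx":0,"ry":0,"rz":0,"hand":0.085},{"dx":0.032,"dy":-0.023,"dz":0,"rx":0,"ry":0,"rz":0,"hand":0.085},{"dx":0.032,"dy":-0.023,"dz":0,"rx":0,"ry":0,"rz":0,"hand":0.085},{"dx":0.032,"dy":-0.023,"dz":0,"rx":0,"ry":0,"rz":0,"hand":0.085},{"dx":0.032,"dy":-0.023,"dz":0,"rx":0,"ry":0,"rz":0,"hand":0.085},{"dx":0,"dy":0,"dz":0,"rx":0,"ry":0,"rz":-7,"hand":0.085},{"dx":0,"dy":0,"dz":0,"rx":0,"ry":0,"rz":-7,"hand":0.085},{"dx":0,"dy":0,"dz":0,"rx":0,"ry":0,"rz":-7,"hand":0.085},{"dx":0,"dy":0,"dz":0,"rx":0,"ry":0,"rz":-7,"hand":0.085},{"dx":0,"dy":0,"dz":0,"rx":0,"ry":0,"rz":-7,"hand":0.085},{"dx":0,"dy":0,"dz":0,"rx":0,"ry":0,"rz":-7,"hand":0.085},{"dx":0,"dy":0,"dz":0,"rx":0,"ry":0,"rz":0,"hand":0.085}]'
python3 - <<'E'
from look import *
im=grab('wrist','w2'); s=im['state']; print(s['clock'],s['position'],s['ee_rot'],s['qpos'].round(2))
print(proj(im,[[.571,-.021,.224],[.577,-.0245,.084],[.6115,-.0573,.224],[.515,-.285,.239],[.404,-.124,.03]]).round(0))
E
```

```text
clock: 1.32
position: [0.3966, -0.2501, 0.4512]
ee_rot: [0.0, 0.988, 0.155, 0.0]
contact_force: [1.3, -0.9, 0.1]
width: 0.085
gripper_force: 0.0
clock: 2.32
position: [0.5131, -0.0935, 0.4509]
ee_rot: [-0.0, 0.866, 0.499, -0.0]
contact_force: [0.9, -0.4, 0.2]
width: 0.085
gripper_force: 0.0
2.3167 [ 0.51311558 -0.09345736  0.45092253] [-2.51327501e-04  8.66356677e-01  4.99425634e-01 -2.83412323e-04] [-0.31  0.15  1.14 -0.    1.85  0.21]
[[268.  89.]
 [269.  92.]
 [310.  99.]
 [323. 274.]
 [218. 180.]]
```

View pics/w2.png

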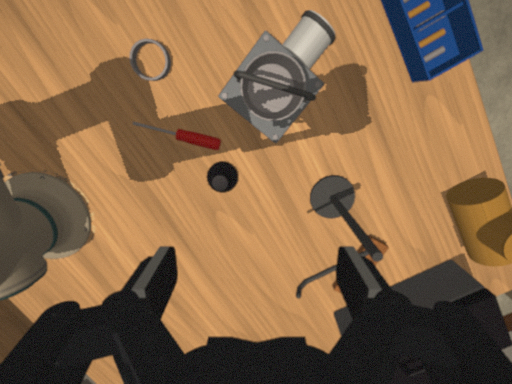

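The picture shows the bail bar from (238,74) to (313,97), the hook post top at (377,257), its tip at (299,294) and the plug at (222,177). All are within a few px of the predictions.

Run:
```python
from look import *
im=load('w2'); P=lambda uv,z:at_z(im,uv,z).round(4).tolist()
b=at_z(im,[[238,74],[313,97]],.224); d=b[1]-b[0]
print('bail',b.round(4).tolist(),b.mean(0).round(4),np.linalg.norm(d).round(4),np.degrees(np.arctan2(d[1],d[0])).round(1))
print('post',P([[377,257]],.255),'tip',P([[299,294]],.26),'foot',P([[332,196]],.003),'plug',P([[222,177]],.03))
print('arm pts',P([[345,272],[310,283]],.239))
c=cv2.resize(im['frame'][10:210,190:400],(798,760),interpolation=cv2.INTER_CUBIC)[:600]
cv2.imwrite('pics/c1.png',cv2.resize(im['frame'][50:200,195:345],(600,600),interpolation=cv2.INTER_CUBIC)[:,:,::-1])
```

```text
bail [[0.5483, 0.0121, 0.224], [0.6153, -0.0572, 0.224]] [ 0.5818 -0.0225  0.224 ] 0.0964 -46.0
post [[0.5939, -0.2856, 0.255]] tip [[0.4741, -0.2824, 0.26]] foot [[0.5956, -0.2861, 0.003]] plug [[0.4139, -0.122, 0.03]]
arm pts [[0.5454, -0.298, 0.239], [0.4922, -0.2894, 0.239]]
```

View pics/c1.png

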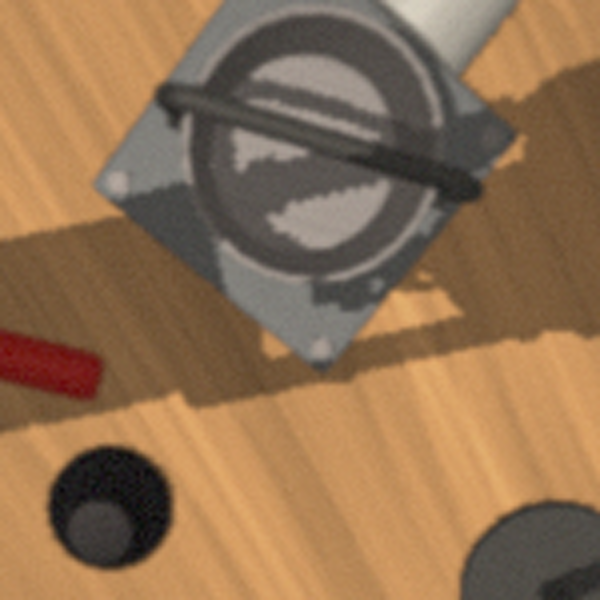

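The object at (222,177) is round on top, so it is the cone reducer. The plug must be the other black object, near (0.63, 0.257). The bail is at about (0.577, -0.0225) with the bar at -45°. I'll grip the bar 28 mm off centre so the hook arm stays free of the fingers.

```bash
python3 -m pendant '[{"dx":0,"dy":0,"dz":0,"rx":0,"ry":0,"rz":-6.9,"hand":0.085},{"dx":0,"dy":0,"dz":0,"rx":0,"ry":0,"rz":-6.9,"hand":0.085},{"dx":0,"dy":0,"dz":0,"rx":0,"ry":0,"rz":-6.9,"hand":0.085},{"dx":0,"dy":0,"dz":0,"rx":0,"ry":0,"rz":-6.9,"hand":0.085},{"dx":0,"dy":0,"dz":0,"rx":0,"ry":0,"rz":-6.9,"hand":0.085},{"dx":0,"dy":0,"dz":0,"rx":0,"ry":0,"rz":-6.9,"hand":0.085},{"dx":0,"dy":0,"dz":0,"rx":0,"ry":0,"rz":-6.9,"hand":0.085},{"dx":0,"dy":0,"dz":0,"rx":0,"ry":0,"rz":-6.9,"hand":0.085},{"dx":0,"dy":0,"dz":0,"rx":0,"ry":0,"rz":-6.9,"hand":0.085},{"dx":0,"dy":0,"dz":0,"rx":0,"ry":0,"rz":-6.9,"hand":0.085},{"dx":0,"dy":0,"dz":0,"rx":0,"ry":0,"rz":-6.9,"hand":0.085},{"dx":0.008,"dy":0.024,"dz":0.03,"rx":0,"ry":0,"rz":0,"hand":0.085}]'
python3 -m pendant '[{"dx":0.008,"dy":0.024,"dz":0.03,"rx":0,"ry":0,"rz":0,"hand":0.085},{"dx":0.008,"dy":0.024,"dz":0.03,"rx":0,"ry":0,"rz":0,"hand":0.085},{"dx":0.008,"dy":0.024,"dz":0.03,"rx":0,"ry":0,"rz":0,"hand":0.085},{"dx":0,"dy":0,"dz":0,"rx":0,"ry":0,"rz":0,"hand":0.085}]'
python3 - <<'E'
from look import *
im=grab('wrist','w3'); s=im['state']; print(s['clock'],s['position'],s['ee_rot'],s['qpos'].round(2))
tx=rot(s['ee_rot'])[:2,0]; print(np.degrees(np.arctan2(tx[1],tx[0])))
E
```

```text
clock: 3.37
position: [0.5254, -0.0742, 0.4262]
ee_rot: [0.006, 0.379, 0.926, -0.001]
contact_force: [1.7, -0.2, 1.4]
width: 0.085
gripper_force: 0.0
clock: 3.7
position: [0.5556, 0.0016, 0.3244]
ee_rot: [-0.006, 0.377, 0.926, -0.0]
contact_force: [0.4, 0.0, -0.7]
width: 0.0848
gripper_force: 0.0
3.7 [0.5555587  0.00157692 0.32437608] [-6.08235772e-03  3.76766922e-01  9.26288125e-01 -3.31353744e-05] [-0.12  0.22  1.36  0.    1.58 -0.92]
135.7305185544163
```

View pics/w3.png

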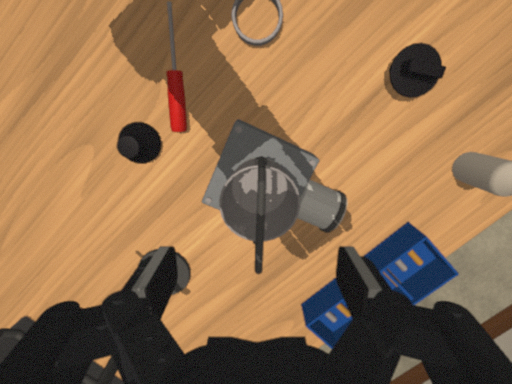

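The bail runs from (262,160) to (258,270). The plug is confirmed at (415,70), with its bar running from (403,69) to (443,72).

Run:
```python
from look import *
im=load('w3'); s=im['state']; Rm=rot(s['ee_rot'])
b=at_z(im,[[262,160],[258.5,270]],.224); d=b[0]-b[1]
print(b.round(4),b.mean(0),np.linalg.norm(d),np.degrees(np.arctan2(d[1],d[0])))
print('tool',((b-s['position'])@Rm).round(4))
p=at_z(im,[[415,70]],.028); q=at_z(im,[[403,69],[443,72]],.059); print('plug',p,q,q.mean(0))
print('box',at_z(im,[[239,121],[319,158]],.05))
```

```text
[[ 0.5358  0.0264  0.224 ]
 [ 0.6135 -0.053   0.224 ]] [ 0.57466239 -0.01329402  0.224     ] 0.11107824497954481 134.34991850365438
tool [[ 0.0303  0.0045  0.1007]
 [-0.0807  0.0018  0.0995]]
plug [[0.62447012 0.250966   0.028     ]] [[0.60336509 0.22639309 0.059     ]
 [0.64387304 0.26313762 0.059     ]] [0.62361907 0.24476535 0.059     ]
box [[0.49825098 0.01977006 0.05      ]
 [0.61968984 0.06747069 0.05      ]]
```

```bash
python3 -m pendant '[{"dx":0.003,"dy":0.003,"dz":0.03,"rx":0,"ry":0,"rz":0,"hand":0.085},{"dx":0,"dy":0,"dz":0.03,"rx":0,"ry":0,"rz":0,"hand":0.085},{"dx":0,"dy":0,"dz":0.03,"rx":0,"ry":0,"rz":0,"hand":0.085},{"dx":0,"dy":0,"dz":0.02,"rx":0,"ry":0,"rz":0,"hand":0.085},{"dx":0,"dy":0,"dz":0.01,"rx":0,"ry":0,"rz":0,"hand":0.085},{"dx":0,"dy":0,"dz":0.0,"rx":0,"ry":0,"rz":0,"hand":0.085},{"dx":0,"dy":0,"dz":0.0,"rx":0,"ry":0,"rz":0,"hand":0.085}]'
```

```text
clock: 4.33
position: [0.5581, 0.001, 0.2126]
ee_rot: [0.001, 0.378, 0.926, 0.0]
contact_force: [0.4, 0.7, 1.0]
width: 0.085
gripper_force: 0.0
```

Down 7 mm more and close.

```bash
python3 -m pendant '[{"dx":0,"dy":0,"dz":0.007,"rx":0,"ry":0,"rz":0,"hand":0.04},{"dx":0,"dy":0,"dz":0,"rx":0,"ry":0,"rz":0,"hand":0},{"dx":0,"dy":0,"dz":0,"rx":0,"ry":0,"rz":0,"hand":0},{"dx":0,"dy":0,"dz":0,"rx":0,"ry":0,"rz":0,"hand":0},{"dx":0,"dy":0,"dz":0,"rx":0,"ry":0,"rz":0,"hand":0},{"dx":0,"dy":0,"dz":0,"rx":0,"ry":0,"rz":0,"hand":0},{"dx":0,"dy":0,"dz":0,"rx":0,"ry":0,"rz":0,"hand":0},{"dx":0,"dy":0,"dz":0,"rx":0,"ry":0,"rz":0,"hand":0},{"dx":0,"dy":0,"dz":0,"rx":0,"ry":0,"rz":0,"hand":0},{"dx":0,"dy":0,"dz":0,"rx":0,"ry":0,"rz":0,"hand":0}]' 80
```

```text
clock: 5.17
position: [0.5574, 0.002, 0.2046]
ee_rot: [0.0, 0.377, 0.926, 0.0]
contact_force: [-1.0, 1.0, 2.9]
width: 0.0053
gripper_force: 78.1
```

```bash
python3 -m pendant '[{"dx":0,"dy":0,"dz":-0.015,"rx":0,"ry":0,"rz":0,"hand":0},{"dx":0,"dy":0,"dz":-0.02,"rx":0,"ry":0,"rz":0,"hand":0},{"dx":0,"dy":0,"dz":-0.02,"rx":0,"ry":0,"rz":0,"hand":0},{"dx":0,"dy":0,"dz":-0.02,"rx":0,"ry":0,"rz":0,"hand":0},{"dx":0,"dy":0,"dz":-0.015,"rx":0,"ry":0,"rz":6.5,"hand":0},{"dx":0,"dy":0,"dz":0,"rx":0,"ry":0,"rz":6.5,"hand":0},{"dx":0,"dy":0,"dz":0,"rx":0,"ry":0,"rz":6.5,"hand":0},{"dx":0,"dy":0,"dz":0,"rx":0,"ry":0,"rz":6.5,"hand":0},{"dx":0,"dy":0,"dz":0,"rx":0,"ry":0,"rz":6.5,"hand":0},{"dx":0,"dy":0,"dz":0,"rx":0,"ry":0,"rz":6.5,"hand":0},{"dx":0,"dy":0,"dz":0,"rx":0,"ry":0,"rz":6.6,"hand":0},{"dx":0,"dy":0,"dz":0,"rx":0,"ry":0,"rz":0,"hand":0}]'
python3 -m pendant '[{"dx":-0.0258,"dy":-0.0177,"dz":0,"rx":0,"ry":0,"rz":0,"hand":0},{"dx":-0.0258,"dy":-0.0177,"dz":0,"rx":0,"ry":0,"rz":0,"hand":0},{"dx":-0.0258,"dy":-0.0177,"dz":0,"rx":0,"ry":0,"rz":0,"hand":0},{"dx":-0.0258,"dy":-0.0177,"dz":0,"rx":0,"ry":0,"rz":0,"hand":0},{"dx":-0.0258,"dy":-0.0177,"dz":0,"rx":0,"ry":0,"rz":0,"hand":0},{"dx":-0.0258,"dy":-0.0177,"dz":0,"rx":0,"ry":0,"rz":0,"hand":0},{"dx":-0.0258,"dy":-0.0177,"dz":0,"rx":0,"ry":0,"rz":0,"hand":0},{"dx":-0.0258,"dy":-0.0177,"dz":0,"rx":0,"ry":0,"rz":0,"hand":0},{"dx":-0.0258,"dy":-0.0177,"dz":0,"rx":0,"ry":0,"rz":0,"hand":0},{"dx":-0.0258,"dy":-0.0177,"dz":0,"rx":0,"ry":0,"rz":0,"hand":0},{"dx":0,"dy":0,"dz":0,"rx":0,"ry":0,"rz":0,"hand":0},{"dx":0,"dy":0,"dz":0,"rx":0,"ry":0,"rz":0,"hand":0}]'
python3 - <<'E'
from look import *
im=grab('side','s1');w=grab('wrist','w4'); s=w['state']; tx=rot(s['ee_rot'])[:2,0]; print(s['position'],np.degrees(np.arctan2(tx[1],tx[0])))
a=cv2.resize(im['frame'][60:260,190:390],(400,400),interpolation=cv2.INTER_CUBIC)
b=cv2.resize(w['frame'],(400,300)); b=np.vstack([b,np.zeros((100,400,3),np.uint8)])
cv2.imwrite('pics/c2.png',np.hstack([a,b])[:,:,::-1])
E
```

```text
clock: 6.17
position: [0.5569, 0.0015, 0.2934]
ee_rot: [-0.0, 0.707, 0.707, -0.001]
contact_force: [-0.3, 0.1, -2.3]
width: 0.0053
gripper_force: 78.3
clock: 7.17
position: [0.3797, -0.2576, 0.2939]
ee_rot: [-0.0, 0.707, 0.707, -0.0]
contact_force: [1.2, 0.2, -1.9]
width: 0.0055
gripper_force: 78.3
[ 0.38040562 -0.25669707  0.29394587] 90.11491667955497
```

View pics/c2.png

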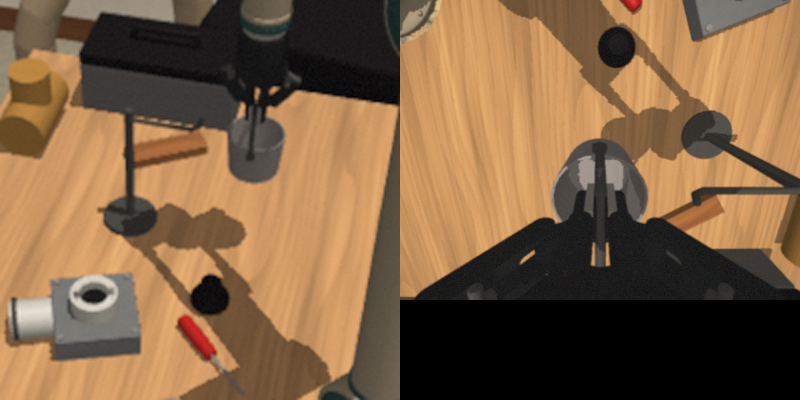

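The pail hangs level in the gripper. The hook tip is at about (380,250) in the wrist image, and the side view shows the open port.

```bash
python3 - <<'E'
from look import *
w=load('w4'); print('tip',at_z(w,[[380,250],[381,258]],.258).round(4),'post',at_z(w,[[332*1.28,0]],.25))
print('port side', at_z(load('s1'),[[190+94/2,60+296/2]],.084).round(4))
E
python3 -m pendant '[{"dx":0,"dy":0.027,"dz":0,"rx":0,"ry":0,"rz":0,"hand":0},{"dx":0,"dy":0.027,"dz":0,"rx":0,"ry":0,"rz":0,"hand":0},{"dx":0,"dy":0.027,"dz":0,"rx":0,"ry":0,"rz":0,"hand":0},{"dx":0,"dy":0.027,"dz":0,"rx":0,"ry":0,"rz":0,"hand":0},{"dx":0,"dy":0.027,"dz":0,"rx":0,"ry":0,"rz":0,"hand":0},{"dx":0,"dy":0,"dz":0.02,"rx":0,"ry":0,"rz":0,"hand":0},{"dx":0,"dy":0,"dz":0.02,"rx":0,"ry":0,"rz":0,"hand":0},{"dx":0,"dy":0,"dz":0.015,"rx":0,"ry":0,"rz":0,"hand":0},{"dx":0,"dy":0,"dz":0.007,"rx":0,"ry":0,"rz":0,"hand":0},{"dx":0,"dy":0,"dz":0,"rx":0,"ry":0,"rz":0,"hand":0}]'
```

```text
tip [[ 0.469  -0.2781  0.258 ]
 [ 0.4707 -0.2847  0.258 ]] post [[ 0.47616204 -0.12142341  0.25      ]]
port side [[ 0.5808 -0.0152  0.084 ]]
clock: 8.1
position: [0.5155, -0.2545, 0.2303]
ee_rot: [-0.002, 0.706, 0.709, -0.0]
contact_force: [0.2, 0.4, -1.4]
width: 0.0048
gripper_force: 81.2
```

```bash
python3 -m pendant '[{"dx":0,"dy":0,"dz":0.004,"rx":0,"ry":0,"rz":0,"hand":0},{"dx":0,"dy":0,"dz":0.002,"rx":0,"ry":0,"rz":0,"hand":0},{"dx":0,"dy":0,"dz":0.0,"rx":0,"ry":0,"rz":0,"hand":0}]'
```

```text
clock: 8.35
position: [0.5161, -0.2563, 0.2269]
ee_rot: [0.001, 0.706, 0.708, 0.0]
contact_force: [0.5, 0.4, -1.6]
width: 0.0054
gripper_force: 81.3
```

```bash
python3 -m pendant '[{"dx":0,"dy":0,"dz":0.002,"rx":0,"ry":0,"rz":0,"hand":0},{"dx":0,"dy":0,"dz":0,"rx":0,"ry":0,"rz":0,"hand":0}]'
python3 -m pendant '[{"dx":0,"dy":0,"dz":0.002,"rx":0,"ry":0,"rz":0,"hand":0},{"dx":0,"dy":0,"dz":0.0,"rx":0,"ry":0,"rz":0,"hand":0}]'
```

```text
clock: 8.52
position: [0.5163, -0.2566, 0.2255]
ee_rot: [0.001, 0.706, 0.708, 0.0]
contact_force: [-0.1, 1.2, 1.7]
width: 0.0051
gripper_force: 82.4
clock: 8.68
position: [0.5164, -0.2566, 0.2247]
ee_rot: [0.002, 0.706, 0.708, 0.001]
contact_force: [-2.1, 3.4, 8.1]
width: 0.0055
gripper_force: 83.9
```

Contact. I'll ease off slightly, open, and lift clear.

```bash
python3 -m pendant '[{"dx":0,"dy":0,"dz":-0.002,"rx":0,"ry":0,"rz":0,"hand":0},{"dx":0,"dy":0,"dz":0,"rx":0,"ry":0,"rz":0,"hand":0.04},{"dx":0,"dy":0,"dz":0,"rx":0,"ry":0,"rz":0,"hand":0.04},{"dx":0,"dy":0,"dz":0,"rx":0,"ry":0,"rz":0,"hand":0.04},{"dx":0,"dy":0,"dz":0,"rx":0,"ry":0,"rz":0,"hand":0.04},{"dx":0,"dy":0,"dz":0,"rx":0,"ry":0,"rz":0,"hand":0.04},{"dx":0,"dy":0,"dz":0,"rx":0,"ry":0,"rz":0,"hand":0.04},{"dx":0,"dy":0,"dz":-0.01,"rx":0,"ry":0,"rz":0,"hand":0.04},{"dx":0,"dy":0,"dz":-0.02,"rx":0,"ry":0,"rz":0,"hand":0.04},{"dx":0,"dy":0,"dz":-0.03,"rx":0,"ry":0,"rz":0,"hand":0.04},{"dx":0,"dy":0,"dz":-0.03,"rx":0,"ry":0,"rz":0,"hand":0.04},{"dx":0,"dy":0,"dz":-0.03,"rx":0,"ry":0,"rz":0,"hand":0.04}]'
python3 - <<'E'
from look import *
im=grab('side','s2');w=grab('wrist','w5'); s=w['state']; print(s['position'])
a=cv2.resize(im['frame'][60:260,190:390],(400,400),interpolation=cv2.INTER_CUBIC)
b=cv2.resize(w['frame'],(400,300)); b=np.vstack([b,np.zeros((100,400,3),np.uint8)])
cv2.imwrite('pics/c3.png',np.hstack([a,b])[:,:,::-1])
E
```

```text
clock: 9.68
position: [0.5156, -0.2562, 0.3463]
ee_rot: [0.0, 0.706, 0.708, -0.0]
contact_force: [1.1, -0.9, -0.2]
width: 0.0403
gripper_force: 0.0
[ 0.51788747 -0.25774551  0.35320712]
```

View pics/c3.png

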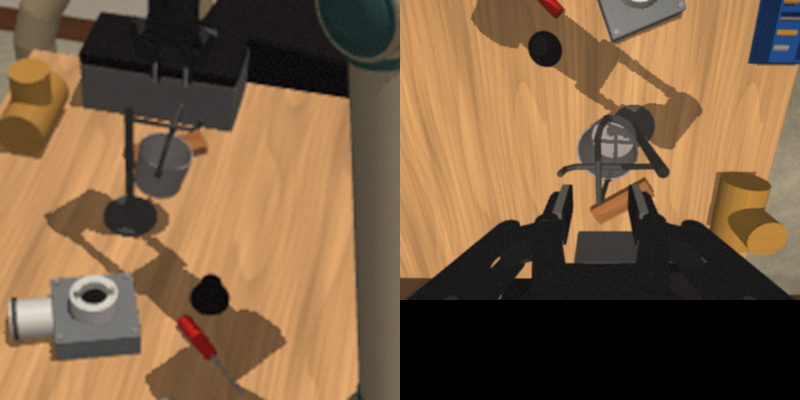

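The pail hangs by its bail on the hook, released and upright: bail crossing the arm at about (600,170) in the panel. Next I'll measure the port from straight above with the insertion yaw.

```bash
python3 -m pendant '[{"dx":0.029,"dy":0.0077,"dz":0,"rx":0,"ry":0,"rz":0,"hand":0.06},{"dx":0.029,"dy":0.0077,"dz":0,"rx":0,"ry":0,"rz":0,"hand":0.06},{"dx":0.029,"dy":0.0077,"dz":0,"rx":0,"ry":0,"rz":0,"hand":0.06},{"dx":0.029,"dy":0.0077,"dz":0,"rx":0,"ry":0,"rz":0,"hand":0.06},{"dx":0.029,"dy":0.0077,"dz":0,"rx":0,"ry":0,"rz":0,"hand":0.06},{"dx":0.029,"dy":0.0077,"dz":0,"rx":0,"ry":0,"rz":0,"hand":0.06},{"dx":0.029,"dy":0.0077,"dz":0,"rx":0,"ry":0,"rz":0,"hand":0.06},{"dx":0.029,"dy":0.0077,"dz":0,"rx":0,"ry":0,"rz":0,"hand":0.06},{"dx":0,"dy":0,"dz":0.01,"rx":0,"ry":0,"rz":-7,"hand":0.06},{"dx":0,"dy":0,"dz":0.01,"rx":0,"ry":0,"rz":-7,"hand":0.06},{"dx":0,"dy":0,"dz":0.01,"rx":0,"ry":0,"rz":-7,"hand":0.06},{"dx":0,"dy":0,"dz":0.01,"rx":0,"ry":0,"rz":-7,"hand":0.06}]'
python3 -m pendant '[{"dx":0,"dy":0,"dz":0.01,"rx":0,"ry":0,"rz":-7,"hand":0.06},{"dx":0,"dy":0,"dz":0.01,"rx":0,"ry":0,"rz":-7,"hand":0.06},{"dx":0,"dy":0,"dz":0.01,"rx":0,"ry":0,"rz":-7,"hand":0.06},{"dx":0,"dy":0,"dz":0.01,"rx":0,"ry":0,"rz":-7,"hand":0.06},{"dx":0,"dy":0,"dz":0.01,"rx":0,"ry":0,"rz":-7,"hand":0.06},{"dx":0,"dy":0,"dz":0.01,"rx":0,"ry":0,"rz":-7,"hand":0.06},{"dx":0,"dy":0,"dz":0.01,"rx":0,"ry":0,"rz":-7,"hand":0.06},{"dx":0,"dy":0,"dz":0.01,"rx":0,"ry":0,"rz":-7,"hand":0.06},{"dx":0,"dy":0,"dz":0.01,"rx":0,"ry":0,"rz":-7,"hand":0.06},{"dx":0,"dy":0,"dz":0.01,"rx":0,"ry":0,"rz":-7,"hand":0.06},{"dx":0,"dy":0,"dz":0,"rx":0,"ry":0,"rz":-7,"hand":0.06},{"dx":0,"dy":0,"dz":0,"rx":0,"ry":0,"rz":-6,"hand":0.06}]'
python3 -m pendant '[{"dx":0,"dy":0,"dz":0,"rx":0,"ry":0,"rz":0,"hand":0.06},{"dx":0,"dy":0,"dz":0,"rx":0,"ry":0,"rz":0,"hand":0.06}]'
python3 - <<'E'
from look import *
w=grab('wrist','p1'); s=w['state']; tx=rot(s['ee_rot'])[:2,0]; print(s['clock'],s['position'],s['ee_rot'],np.degrees(np.arctan2(tx[1],tx[0])),s['qpos'].round(2))
print(proj(w,[[.577,-.022,.084]]))
# rectify to plane z=.084, 0.5 mm/px, 120mm window
g=np.arange(-60,60,.25)/1000; X,Y=np.meshgrid(g,g)
uv=proj(w,np.c_[(.577+X).ravel(),(-.022+Y).ravel(),np.full(X.size,.084)]).astype(np.float32).reshape(*X.shape,2)
r=cv2.remap(w['frame'],uv[...,0],uv[...,1],cv2.INTER_LINEAR); cv2.imwrite('pics/p1r.png',r[:,:,::-1])
gr=r.mean(2); print(gr[::24,::24].astype(int))
E
```

```text
clock: 10.78
position: [0.5768, -0.0237, 0.3037]
ee_rot: [-0.0, 0.511, 0.859, -0.0]
contact_force: [-0.8, 0.7, -0.5]
width: 0.0597
gripper_force: 0.0
clock: 11.78
position: [0.5762, -0.0241, 0.2033]
ee_rot: [-0.001, -0.186, 0.983, 0.0]
contact_force: [0.7, -0.0, -0.0]
width: 0.0602
gripper_force: 0.0
clock: 11.95
position: [0.5768, -0.0242, 0.2042]
ee_rot: [-0.0, -0.182, 0.983, -0.0]
contact_force: [-0.4, -0.3, 0.1]
width: 0.0602
gripper_force: 0.0
11.95 [ 0.57682697 -0.02422828  0.2042194 ] [-1.62039518e-04 -1.81830194e-01  9.83329931e-01 -1.24354533e-05] -159.04723617790637 [-0.16  0.3   1.54 -0.    1.3  -2.1 ]
[[258.62595388 188.13992871]]
[[144 152  93 127 128 127 129 125 125 126 127 125 123 121 131 166 103  98
   99  93]
 [146 151 126 128 127 127 127 125 125 126 102 100  74  72  75  75  78  98
   99  93]
 [146  80 131 128 117  99  76  74  74  76  76  77  78  76  73  77  75  72
   71  85]
 [142  72  77  75  76  78  75  71  76  76  74  75  76  80  80  75  75  75
   75  75]
 [ 78  75  78  77  74  77  76  85 107 133 194 196 208 208 164  73  76  76
   74  74]
 [ 67  77  76  74  76 11
[... 551 characters left out ...]
 104 121
   72  75]
 [ 76  76  78  75  75 115 211 209  72  37  35  39  36  87 103 105 108 106
   74  77]
 [ 78  75  73  73  75  81 136 208 211  89  75  75  75 102 123 120 123  76
   76 100]
 [ 72  73  74  77  74  72 120 213 212 210 209 205 121 122 122 122 110 111
  113 117]
 [ 72  75  75  74  75  76  73 151 211 210 208 207 127 121 123  88  74  76
   87 100]
 [ 72  74  75  76  77  76  75  86  75 145 197 207 144  99  72  77  74  73
  102 110]
 [ 92  92  74  74  73  74  75  75  74  74  74  74  79  76  75  77  79  99
  141 142]
 [154 158 152 158 113  74  73  72  74  74  74 107 119 126 126 123 124 163
  162 152]
 [155 157 153 157 147 149 144 122 129 125 123 127 126 124 126 129 123 169
  162 158]]
```

```bash
cat > fit.py <<'E'
from look import *
from scipy.optimize import least_squares
from scipy.ndimage import map_coordinates
r=cv2.imread('pics/p1r.png').mean(2); c0=np.array([.577,-.022])
def samp(x,y): return map_coordinates(r,[((y-c0[1])*1000+60)/.25,((x-c0[0])*1000+60)/.25],order=1,mode='nearest')
far=np.radians(21)
def edges(c,R,angs,sign):
    out=[];rr=np.arange(R-.006,R+.006,.0002)
    for a in angs:
        v=samp(c[0]+rr*np.cos(a),c[1]+rr*np.sin(a)); k=np.ones(5)/5
        g=sign*(np.convolve(v,np.r_[np.ones(5),-np.ones(5)]/5,'same')); i=np.argmax(g[6:-6])+6
        if g[i]>18: out.append([c[0]+rr[i]*np.cos(a),c[1]+rr[i]*np.sin(a),R])
    return out
c=c0.copy()
for it in range(4):
    E=edges(c,.039,far+np.radians(np.arange(-100,101,4)),-1)
    near=far+np.pi; I=edges(c,.024,np.r_[near+np.radians(np.arange(25,75,3)),near-np.radians(np.arange(25,75,3))],1)
    def sol(P):
        P=np.array(P); f=least_squares(lambda q:np.hypot(P[:,0]-q[0],P[:,1]-q[1])-P[:,2],c,loss='soft_l1',f_scale=.0005); return f.x,np.median(abs(f.fun))*1000,len(P)
    print(sol(E),sol(I),sol(E+I)[0]); c=sol(E+I)[0]
a=np.radians(np.arange(0,360,3)); 
for R in(.0275,.030): print(R,samp(c[0]+R*np.cos(a),c[1]+R*np.sin(a)).astype(int).tolist())
v=cv2.imread('pics/p1r.png')
P=lambda x,y:(int(((x-c0[0])*1000+60)*4),int(((y-c0[1])*1000+60)*4))
v=cv2.resize(v,(600,600)); P=lambda x,y:(int(((x-c0[0])*1000+60)*5),int(((y-c0[1])*1000+60)*5))
for R in(24,39): cv2.circle(v,P(*c),R*5,(0,0,255),1)
for s in(0,np.pi):
    u=np.array([np.cos(far+s),np.sin(far+s)]); n=np.array([-u[1],u[0]])
    for k in(-.0075,.0075): cv2.line(v,P(*(c+u*.023+n*k)),P(*(c+u*.033+n*k)),(0,255,0),1)
cv2.imwrite('pics/p1o.png',v)
E
python3 fit.py
```

```text
(array([ 0.58286074, -0.02309947]), np.float64(0.18230311012583378), 31) (array([ 0.58221852, -0.02250282]), np.float64(0.26250163934308024), 32) [ 0.58244949 -0.0229168 ]
(array([ 0.58307609, -0.02311458]), np.float64(0.17093785734736966), 36) (array([ 0.58347435, -0.02299171]), np.float64(0.11383914354862884), 34) [ 0.58331046 -0.02304133]
(array([ 0.58305101, -0.02313888]), np.float64(0.22569352681422322), 35) (array([ 0.58352924, -0.02294368]), np.float64(0.1113984851069845), 34) [ 0.58334451 -0.02302718]
(array([ 0.58303361, -0.02311896]), np.float64(0.2095219834455722), 35) (array([ 0.58349187, -0.02295576]), np.float64(0.12687377230448554), 34) [ 0.58330685 -0.02303072]
0.0275 [120, 118, 108, 102, 100, 103, 105, 101, 101, 102, 102, 104, 109, 117, 123, 120, 121, 123, 123, 120, 120, 122, 122, 123, 121, 120, 122, 151, 196, 207, 206, 212, 218, 215, 208, 208, 210, 214, 214, 209, 209, 207, 210, 213, 212, 211, 209, 209, 211, 212, 211, 209, 211, 217, 220, 214, 210, 210, 217, 217, 214, 208, 145, 83, 81, 116, 123, 124, 126, 126, 122, 124, 147, 201, 210, 215, 217, 213, 210, 210, 214, 216, 213, 210, 209, 209, 217, 216, 209, 207, 211, 222, 222, 211, 208, 207, 213, 218, 212, 208, 207, 208, 215, 209, 180, 132, 120, 122, 125, 124, 121, 119, 121, 123, 122, 122, 122, 123, 122, 120]
0.03 [121, 121, 117, 102, 102, 104, 103, 102, 103, 101, 102, 106, 114, 120, 120, 117, 122, 121, 121, 121, 122, 121, 122, 121, 121, 120, 118, 150, 191, 205, 207, 210, 219, 214, 209, 208, 206, 210, 212, 210, 209, 208, 216, 218, 211, 211, 209, 210, 210, 212, 212, 209, 210, 221, 221, 213, 212, 211, 210, 200, 208, 213, 180, 97, 75, 99, 125, 127, 126, 126, 124, 126, 179, 211, 211, 208, 214, 214, 212, 210, 212, 220, 215, 210, 209, 209, 215, 215, 210, 208, 207, 215, 219, 210, 209, 206, 210, 219, 212, 207, 206, 209, 217, 185, 132, 119, 121, 121, 122, 122, 121, 120, 119, 122, 123, 121, 121, 120, 118, 117]
```

View pics/p1o.png

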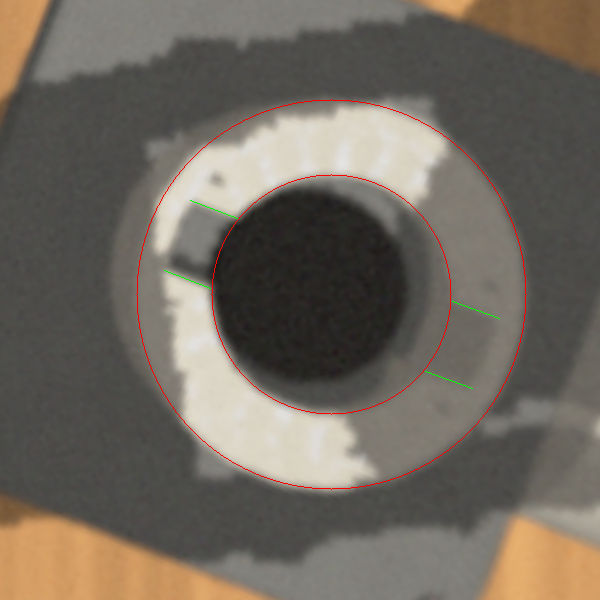

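The fit lies on the collar rim well: centre (0.5833, -0.0230), with slots at 21.3° where the overlay lines meet the slot at (195,235). Now to the plug, viewed from the same relative pose so the calibration offset cancels.

```bash
python3 -m pendant '[{"dx":-0.0176,"dy":0.0295,"dz":0,"rx":0,"ry":0,"rz":0,"hand":0.06},{"dx":-0.0176,"dy":0.0295,"dz":0,"rx":0,"ry":0,"rz":0,"hand":0.06},{"dx":-0.0176,"dy":0.0295,"dz":0,"rx":0,"ry":0,"rz":0,"hand":0.06},{"dx":-0.0176,"dy":0.0295,"dz":0,"rx":0,"ry":0,"rz":0,"hand":0.06},{"dx":-0.0176,"dy":0.0295,"dz":0.0133,"rx":0,"ry":0,"rz":0,"hand":0.06},{"dx":-0.0176,"dy":0.0295,"dz":0.0133,"rx":0,"ry":0,"rz":0,"hand":0.06},{"dx":-0.0176,"dy":0.0295,"dz":0.0133,"rx":0,"ry":0,"rz":0,"hand":0.06},{"dx":-0.0176,"dy":0.0295,"dz":0.0133,"rx":0,"ry":0,"rz":0,"hand":0.06},{"dx":0,"dy":0,"dz":0,"rx":0,"ry":0,"rz":-7,"hand":0.06},{"dx":0,"dy":0,"dz":0,"rx":0,"ry":0,"rz":-7,"hand":0.06},{"dx":0,"dy":0,"dz":0,"rx":0,"ry":0,"rz":-7,"hand":0.06},{"dx":0,"dy":0,"dz":0,"rx":0,"ry":0,"rz":0,"hand":0.06}]'
python3 -m pendant '[{"dx":0,"dy":0,"dz":0,"rx":0,"ry":0,"rz":0,"hand":0.06},{"dx":0,"dy":0,"dz":0,"rx":0,"ry":0,"rz":0,"hand":0.06}]'
cat > plug.py <<'E'
from look import *
import sys
from scipy.optimize import least_squares
w=grab('wrist','q1'); s=w['state']; Rm=rot(s['ee_rot']); print(s['position'],np.degrees(np.arctan2(Rm[1,0],Rm[0,0])))
# rectify in tool axes on flange top plane z=.031: cols=tool x, rows=tool y, .25mm
g=np.arange(-75,75,.25)/1000; U,V=np.meshgrid(g,g)
X=s['position'][:2]+U.ravel()[:,None]*Rm[:2,0]+V.ravel()[:,None]*Rm[:2,1]
uv=proj(w,np.c_[X,np.full(len(X),.031)]).astype(np.float32).reshape(*U.shape,2)
r=cv2.remap(w['frame'],uv[...,0],uv[...,1],cv2.INTER_LINEAR); cv2.imwrite('pics/q1r.png',r[:,:,::-1])
h=r.max(2).astype(int); print(h[::24,::24])
m=((h<60)).astype(np.uint8)
n,l,st,ce=cv2.connectedComponentsWithStats(m)
for i in range(1,n):
    if st[i,4]>2000: print(st[i],ce[i]/4-75)
print(h.min(),np.percentile(h,[5,20,50]))
E
python3 plug.py
```

```text
clock: 13.0
position: [0.6232, 0.2471, 0.1509]
ee_rot: [-0.0, -0.36, 0.933, -0.0]
contact_force: [-0.6, 0.3, 0.2]
width: 0.06
gripper_force: 0.0
clock: 13.17
position: [0.6234, 0.2465, 0.1512]
ee_rot: [0.0, -0.358, 0.934, -0.0]
contact_force: [-0.3, -0.3, -0.2]
width: 0.0599
gripper_force: 0.0
[0.62336577 0.2465004  0.1512319 ] -138.09868680591447
[[ 85  85 101 121 119 130 131 134 135 132 124 195 209 208 214 223 210 218
  221 175 120 121 122 123 114]
 [ 35  84  84  90 129 129 136 137 134 117 116 123 208 213 220 211 217 220
  218 206 206 123 123 116 112]
 [ 23  28  22  84 128 134 135 131 117 119 120 124 172 218 213 215 220 220
  217 204 205 208 194 185 109]
 [ 84  87  91 110 134 137 131 117 118 119 123 125 129 212 214 219 219 217
  203 203 204 198 186 128 111]
 [122 124 127 134 135 134 117 120 120 126 123 128 128 209 220 219 217 204
  203 207 197 201 181 111 122]
 [124 127 134 136 128 118 121 123 123 126 126 127 126 212 217 217 207 198
  207 195 201 180 125 121 129]
 [127 132 136 125 120 121 124 124 123 127 124 123 133 214 219 219 198 207
  198 203 185 178 117 130 137]
 [133 134 122 1
[... 1362 characters left out ...]
5 218 217 214 216 217 192 208 215 220 229 228 216 223 225 218
  209 203 217 214 215 211 213]
 [220 215 220 220 215 215 215 198 211 215 218 228 225 217 227 224 217 206
  205 217 213 216 206 213 213]
 [151 161 144 181 216 211 202 213 217 217 227 229 218 228 222 218 204 203
  215 215 215 204 211 213 215]
 [ 26  28  36 108 212 204 214 217 216 225 226 218 228 221 218 205 203 215
  215 215 203 210 213 214 216]
 [ 41  89  97 111 207 213 220 218 223 228 220 229 221 220 203 202 214 215
  214 203 210 212 213 215 214]]
[   0   20   74   50 2396] [-67.59296745 -62.33336811]
[  137   165   291   282 63165] [-4.07378295  1.2226312 ]
[   0  533   72   47 2148] [-67.85707635  62.5505121 ]
9 [ 26.  85. 144.]
```

```bash
cat > pf.py <<'E'
import cv2,numpy as np
from scipy.optimize import least_squares
from scipy.ndimage import map_coordinates
h=cv2.imread('pics/q1r.png').max(2).astype(float)
S=lambda x,y:map_coordinates(h,[(y+75)*4,(x+75)*4],order=1)
for lo,hi in((30,100),(30,80),(55,105)):
  c=np.array([-3.,1.5])
  for it in range(5):
    P=[]
    for a in np.radians(np.r_[180-np.arange(lo,hi,3),180+np.arange(lo,hi,3)]):
        rr=np.arange(30,44,.1); v=S(c[0]+rr*np.cos(a),c[1]+rr*np.sin(a))
        g=np.array([v[i:i+8].mean()-v[i-8:i].mean() for i in range(8,len(rr)-8)]); i=np.argmax(g)
        if g[i]>25: P.append([c[0]+rr[i+8]*np.cos(a),c[1]+rr[i+8]*np.sin(a)])
    P=np.array(P)
    f=least_squares(lambda q:np.hypot(P[:,0]-q[0],P[:,1]-q[1])-37,c,loss='soft_l1',f_scale=.5)
    f2=least_squares(lambda q:np.hypot(P[:,0]-q[0],P[:,1]-q[1])-q[2],np.r_[c,37],loss='soft_l1',f_scale=.5); c=f.x
  print(lo,hi,len(P),f.x,np.median(abs(f.fun)),'free R',f2.x,np.median(abs(f2.fun)))
for y in(-20,-10,0,10,20): print(y,S(np.arange(-50,50,2.),np.full(50,float(y))).astype(int).tolist())
E
python3 pf.py
```

```text
30 100 48 [-2.67763374  1.65610253] 0.49951715997280743 free R [-4.18383973  1.6803069  36.04662579] 0.14682448432261452
30 80 34 [-2.67568785  1.65884252] 0.3904239526054951 free R [-4.24719093  1.68564123 36.01084608] 0.18129233817785817
55 105 34 [-1.93172569  1.6238112 ] 0.6479376629611941 free R [-3.90751174  1.65465713 36.13234624] 0.1181426684555511
-20 [146, 126, 124, 123, 125, 126, 122, 129, 105, 45, 20, 26, 31, 25, 29, 22, 30, 28, 26, 34, 41, 39, 43, 45, 49, 44, 45, 44, 46, 44, 47, 44, 48, 47, 47, 47, 48, 46, 107, 131, 181, 181, 176, 185, 193, 198, 210, 163, 128, 129]
-10 [213, 211, 210, 202, 204, 175, 86, 29, 19, 26, 25, 26, 26, 21, 31, 21, 24, 27, 26, 26, 19, 21, 33, 21, 26, 30, 43, 43, 42, 47, 46, 48, 47, 53, 52, 54, 52, 50, 54, 53, 63, 140, 197, 214, 213, 179, 134, 133, 133, 138]
0 [206, 209, 210, 212, 160, 41, 28, 25, 27, 28, 23, 28, 30, 29, 25, 31, 24, 23, 23, 22, 27, 26, 29, 22, 30, 29, 25, 27, 25, 34, 46, 38, 28, 22, 22, 23, 29, 26, 28, 35, 47, 68, 128, 132, 137, 141, 137, 137, 132, 129]
10 [218, 215, 218, 219, 218, 176, 57, 19, 27, 28, 20, 31, 29, 24, 26, 27, 27, 27, 26, 28, 29, 26, 26, 21, 25, 21, 25, 27, 29, 26, 27, 27, 20, 24, 26, 28, 25, 24, 30, 24, 32, 117, 141, 136, 128, 128, 129, 130, 129, 130]
20 [217, 219, 223, 224, 225, 224, 219, 174, 54, 23, 25, 28, 26, 24, 28, 27, 28, 27, 33, 44, 48, 43, 48, 46, 45, 44, 47, 51, 51, 53, 53, 49, 39, 46, 32, 41, 48, 37, 54, 187, 216, 215, 220, 214, 185, 134, 133, 138, 137, 132]
```

```bash
cat >> fit.py <<'E'
P=np.array(E);f=least_squares(lambda q:np.hypot(P[:,0]-q[0],P[:,1]-q[1])-q[2],np.r_[c,.039],loss='soft_l1',f_scale=.0005);print('freeE',f.x,np.median(abs(f.fun)))
P=np.array(I);f=least_squares(lambda q:np.hypot(P[:,0]-q[0],P[:,1]-q[1])-q[2],np.r_[c,.024],loss='soft_l1',f_scale=.0005);print('freeI',f.x,np.median(abs(f.fun)))
E
python3 fit.py | grep free
python3 -m pendant '[{"dx":-0.04,"dy":0,"dz":0,"rx":0,"ry":0,"rz":0,"hand":0.06},{"dx":-0.04,"dy":0,"dz":0,"rx":0,"ry":0,"rz":0,"hand":0.06},{"dx":0,"dy":0,"dz":0,"rx":0,"ry":0,"rz":0,"hand":0.06},{"dx":0,"dy":0,"dz":0,"rx":0,"ry":0,"rz":0,"hand":0.06},{"dx":0,"dy":0,"dz":0,"rx":0,"ry":0,"rz":0,"hand":0.06}]'
sed -e "s/'q1'/'q2'/;s/q1r/q2r/;s/U.ravel/(U.ravel()+.08)[:,None]*Rm[:2,0]+0*U.ravel/;s/^print(h.*//" -e "s/print(h\[::24,::24\])/0/" plug.py > plug2.py; python3 plug2.py
sed "s/q1r/q2r/;s/((30,100),(30,80),(55,105))/((0,180),(30,150),(0,90),(90,180))/" pf.py >pf2.py; python3 pf2.py
```

```text
freeE [ 0.58282803 -0.02320178  0.03917331] 0.0001466454122938804
freeI [ 0.58327529 -0.02303786  0.02384128] 0.00010683081006397643
clock: 13.63
position: [0.6822, 0.2998, 0.1506]
ee_rot: [-0.001, -0.359, 0.933, -0.0]
contact_force: [0.0, -0.4, -0.2]
width: 0.0598
gripper_force: 0.0
[0.68220821 0.29982769 0.1505555 ] -137.95336485050072
[  135   163   285   284 62861] [-5.39487918  1.06196608]
0 180 120 [-5.96319771  1.02371177] 0.7965002670466887 free R [-5.82917756  1.27095919 36.21700469] 0.14734012979305078
30 150 80 [-6.26661375  0.96591957] 0.7006993046495325 free R [-6.0357461   1.2302452  36.25449482] 0.22225050964373239
0 90 60 [-5.08530849  0.79138197] 0.29531225635638947 free R [-5.46932432  0.89128365 36.67081393] 0.2517061995559082
90 180 60 [-6.7829798   1.38593159] 0.29213800374198584 free R [-5.59111486  1.39435058 36.05835156] 0.09226067331172771
-20 [213, 214, 215, 216, 209, 210, 196, 131, 61, 54, 55, 54, 52, 54, 57, 38, 29, 28, 31, 30, 36, 28, 30, 28, 30, 28, 32, 30, 33, 32, 30, 31, 29, 33, 29, 29, 39, 90, 110, 111, 116, 119, 124, 128, 126, 131, 135, 133, 134, 136
[... 180 characters left out ...]
4, 134, 132, 137, 140, 138, 130, 125, 129]
0 [132, 131, 132, 132, 94, 32, 49, 45, 32, 57, 58, 54, 31, 24, 30, 30, 32, 27, 24, 28, 30, 27, 28, 31, 29, 30, 31, 28, 24, 33, 26, 25, 32, 33, 32, 33, 30, 32, 33, 32, 72, 142, 136, 134, 129, 128, 127, 128, 127, 126]
10 [130, 166, 157, 137, 132, 53, 26, 26, 27, 30, 28, 32, 28, 28, 28, 28, 26, 31, 32, 25, 28, 30, 27, 28, 29, 23, 28, 28, 27, 31, 30, 34, 27, 32, 32, 22, 35, 33, 30, 33, 108, 129, 129, 128, 127, 131, 138, 137, 132, 131]
20 [227, 220, 217, 214, 211, 214, 206, 87, 31, 32, 27, 31, 28, 30, 28, 33, 29, 30, 28, 31, 29, 27, 31, 33, 25, 30, 33, 26, 35, 30, 33, 29, 28, 32, 35, 31, 29, 41, 118, 131, 129, 134, 137, 138, 131, 131, 131, 130, 125, 118]
```

Combining both views, the plug is 74.4 mm ahead of the TCP and +1.3 mm sideways. I'll move over it, descend and grip.

```bash
python3 -m pendant '[{"dx":0.0372,"dy":0.0013,"dz":0,"rx":0,"ry":0,"rz":0,"hand":0.06},{"dx":0.0372,"dy":0,"dz":0,"rx":0,"ry":0,"rz":0,"hand":0.06},{"dx":0,"dy":0,"dz":0.03,"rx":0,"ry":0,"rz":0,"hand":0.06},{"dx":0,"dy":0,"dz":0.03,"rx":0,"ry":0,"rz":0,"hand":0.06},{"dx":0,"dy":0,"dz":0.03,"rx":0,"ry":0,"rz":0,"hand":0.06},{"dx":0,"dy":0,"dz":0.015,"rx":0,"ry":0,"rz":0,"hand":0.06},{"dx":0,"dy":0,"dz":0.005,"rx":0,"ry":0,"rz":0,"hand":0.06},{"dx":0,"dy":0,"dz":0,"rx":0,"ry":0,"rz":0,"hand":0.06},{"dx":0,"dy":0,"dz":0,"rx":0,"ry":0,"rz":0,"hand":0.06},{"dx":0,"dy":0,"dz":0,"rx":0,"ry":0,"rz":0,"hand":0.06}]'
```

```text
clock: 14.52
position: [0.6278, 0.2515, 0.0431]
ee_rot: [0.002, -0.359, 0.933, -0.0]
contact_force: [-0.0, 0.3, -0.4]
width: 0.0599
gripper_force: 0.0
```

```bash
python3 -m pendant '[{"dx":0.001,"dy":0,"dz":0.007,"rx":0,"ry":0,"rz":0,"hand":0.06},{"dx":0,"dy":0,"dz":0,"rx":0,"ry":0,"rz":0,"hand":0.06},{"dx":0,"dy":0,"dz":0,"rx":0,"ry":0,"rz":0,"hand":0.06},{"dx":0,"dy":0,"dz":0,"rx":0,"ry":0,"rz":0,"hand":0.06}]' 110
python3 -m pendant '[{"dx":0,"dy":0,"dz":0,"rx":0,"ry":0,"rz":0,"hand":0},{"dx":0,"dy":0,"dz":0,"rx":0,"ry":0,"rz":0,"hand":0},{"dx":0,"dy":0,"dz":0,"rx":0,"ry":0,"rz":0,"hand":0},{"dx":0,"dy":0,"dz":0,"rx":0,"ry":0,"rz":0,"hand":0},{"dx":0,"dy":0,"dz":0,"rx":0,"ry":0,"rz":0,"hand":0},{"dx":0,"dy":0,"dz":0,"rx":0,"ry":0,"rz":0,"hand":0},{"dx":0,"dy":0,"dz":0,"rx":0,"ry":0,"rz":0,"hand":0},{"dx":0,"dy":0,"dz":0,"rx":0,"ry":0,"rz":0,"hand":0}]' 110
python3 -c "
from rig import manip;s=manip.get_state();print(s['position'],s['ee_rot'],s['contact_force'],s['moment'],s['width'])"
```

```text
clock: 14.85
position: [0.6259, 0.2507, 0.0343]
ee_rot: [0.0, -0.359, 0.933, -0.0]
contact_force: [-0.2, -0.2, 0.3]
width: 0.0598
gripper_force: 0.0
clock: 15.52
position: [0.626, 0.2508, 0.0344]
ee_rot: [0.0, -0.359, 0.933, -0.0]
contact_force: [-0.9, -0.3, 3.2]
width: 0.0138
gripper_force: 108.4
[0.62604132 0.25075313 0.03437644] [ 2.80119680e-04 -3.59254071e-01  9.33239750e-01 -5.20321662e-05] [-0.89439164 -0.27867916  3.21964846] [ 0.01737446 -0.01603907 -0.01712992] 0.013794189419583242
```

```bash
python3 -m pendant '[{"dx":0,"dy":0,"dz":-0.02,"rx":0,"ry":0,"rz":0,"hand":0},{"dx":0,"dy":0,"dz":-0.035,"rx":0,"ry":0,"rz":0,"hand":0},{"dx":0,"dy":0,"dz":-0.035,"rx":0,"ry":0,"rz":0,"hand":0},{"dx":0,"dy":0,"dz":-0.035,"rx":0,"ry":0,"rz":0,"hand":0},{"dx":0.0215,"dy":-0.0175,"dz":0,"rx":0,"ry":0,"rz":0,"hand":0},{"dx":0.0215,"dy":-0.0175,"dz":0,"rx":0,"ry":0,"rz":0,"hand":0},{"dx":0.0215,"dy":-0.0175,"dz":0,"rx":0,"ry":0,"rz":0,"hand":0},{"dx":0.0215,"dy":-0.0175,"dz":0,"rx":0,"ry":0,"rz":0,"hand":0},{"dx":0.0215,"dy":-0.0175,"dz":0,"rx":0,"ry":0,"rz":0,"hand":0},{"dx":0.0215,"dy":-0.0175,"dz":0,"rx":0,"ry":0,"rz":0,"hand":0},{"dx":0.0215,"dy":-0.0175,"dz":0,"rx":0,"ry":0,"rz":0,"hand":0},{"dx":0.0215,"dy":-0.0175,"dz":0,"rx":0,"ry":0,"rz":0,"hand":0}]'
python3 -m pendant '[{"dx":0.0215,"dy":-0.0175,"dz":0,"rx":0,"ry":0,"rz":0,"hand":0},{"dx":0.0215,"dy":-0.0175,"dz":0,"rx":0,"ry":0,"rz":0,"hand":0},{"dx":0,"dy":0,"dz":0,"rx":0,"ry":0,"rz":6.9,"hand":0},{"dx":0,"dy":0,"dz":0,"rx":0,"ry":0,"rz":6.9,"hand":0},{"dx":0,"dy":0,"dz":0,"rx":0,"ry":0,"rz":6.9,"hand":0},{"dx":0,"dy":0,"dz":0,"rx":0,"ry":0,"rz":0,"hand":0},{"dx":0,"dy":0,"dz":0,"rx":0,"ry":0,"rz":0,"hand":0},{"dx":0,"dy":0,"dz":0,"rx":0,"ry":0,"rz":0,"hand":0},{"dx":0,"dy":0,"dz":0,"rx":0,"ry":0,"rz":0,"hand":0}]'
cat > st.py <<'E'
from look import *
s=manip.get_state();Rm=rot(s['ee_rot']);d=np.array([.5833,-.0230,s['position'][2]])-s['position']
print(s['clock'],s['position'].round(4),'yaw',np.degrees(np.arctan2(Rm[1,0],Rm[0,0])).round(2),'to port dx,dy mm',((d@Rm)[:2]*1000).round(2),'plug z rel port mm',((s['position'][2]-.0344-.084)*1000).round(1),'F tool',(s['contact_force']@Rm).round(1),'M',(s['moment']@Rm).round(3),s['width'],s['gripper_force'],s['qpos'].round(2))
E
python3 st.py
```

```text
clock: 16.52
position: [0.5913, 0.0302, 0.1584]
ee_rot: [-0.001, -0.359, 0.933, 0.0]
contact_force: [0.6, -0.3, -1.3]
width: 0.0141
gripper_force: 107.6
clock: 17.27
position: [0.5836, -0.0231, 0.1589]
ee_rot: [-0.0, -0.187, 0.982, 0.0]
contact_force: [0.3, 0.7, -2.0]
width: 0.0139
gripper_force: 107.6
17.2667 [ 0.5836 -0.0231  0.1589] yaw -158.48 to port dx,dy mm [0.23 0.22] plug z rel port mm 40.5 F tool [-0.6  0.5  2. ] M [0.052 0.03  0.   ] 0.013870505749928364 107.62581825256348 [-0.16  0.34  1.6  -0.    1.2  -2.11]
```

```bash
python3 -m pendant '[{"dx":0,"dy":0,"dz":0.02,"rx":0,"ry":0,"rz":0,"hand":0},{"dx":0,"dy":0,"dz":0.015,"rx":0,"ry":0,"rz":0,"hand":0},{"dx":0,"dy":0,"dz":0.003,"rx":0,"ry":0,"rz":0,"hand":0},{"dx":0,"dy":0,"dz":0.003,"rx":0,"ry":0,"rz":0,"hand":0},{"dx":0,"dy":0,"dz":0.002,"rx":0,"ry":0,"rz":0,"hand":0},{"dx":0,"dy":0,"dz":0,"rx":0,"ry":0,"rz":0,"hand":0},{"dx":0,"dy":0,"dz":0,"rx":0,"ry":0,"rz":0,"hand":0}]'; python3 st.py
python3 -m pendant '[{"dx":0,"dy":0,"dz":0.002,"rx":0,"ry":0,"rz":0,"hand":0},{"dx":0,"dy":0,"dz":0.002,"rx":0,"ry":0,"rz":0,"hand":0},{"dx":0,"dy":0,"dz":0,"rx":0,"ry":0,"rz":0,"hand":0},{"dx":0,"dy":0,"dz":0,"rx":0,"ry":0,"rz":0,"hand":0}]'; python3 st.py
```

```text
clock: 17.85
position: [0.5842, -0.0234, 0.1168]
ee_rot: [0.001, -0.186, 0.983, -0.0]
contact_force: [0.5, 0.0, -1.3]
width: 0.0141
gripper_force: 107.6
17.85 [ 0.5842 -0.0234  0.1168] yaw -158.58 to port dx,dy mm [0.73 0.69] plug z rel port mm -1.6 F tool [-0.5 -0.2  1.3] M [-0.022 -0.004  0.03 ] 0.014070754421690068 107.63216614723206 [-0.16  0.37  1.66 -0.    1.11 -2.1 ]
clock: 18.18
position: [0.5836, -0.0233, 0.1121]
ee_rot: [-0.0, -0.186, 0.983, -0.0]
contact_force: [-0.7, -0.1, -0.6]
width: 0.014
gripper_force: 107.6
18.1833 [ 0.5836 -0.0233  0.1121] yaw -158.59 to port dx,dy mm [0.17 0.41] plug z rel port mm -6.3 F tool [0.7 0.2 0.6] M [ 0.01   0.016 -0.052] 0.014007215374101503 107.63231635093689 [-0.16  0.38  1.67 -0.    1.1  -2.1 ]
```

The spigot is in the bore without contact. Next, the lugs.

```bash
python3 -m pendant '[{"dx":0,"dy":0,"dz":0.003,"rx":0,"ry":0,"rz":0,"hand":0},{"dx":0,"dy":0,"dz":0.002,"rx":0,"ry":0,"rz":0,"hand":0},{"dx":0,"dy":0,"dz":0.001,"rx":0,"ry":0,"rz":0,"hand":0},{"dx":0,"dy":0,"dz":0,"rx":0,"ry":0,"rz":0,"hand":0},{"dx":0,"dy":0,"dz":0,"rx":0,"ry":0,"rz":0,"hand":0}]'; python3 st.py
python3 -m pendant '[{"dx":0,"dy":0,"dz":0.002,"rx":0,"ry":0,"rz":0,"hand":0},{"dx":0,"dy":0,"dz":0.001,"rx":0,"ry":0,"rz":0,"hand":0},{"dx":0,"dy":0,"dz":0,"rx":0,"ry":0,"rz":0,"hand":0},{"dx":0,"dy":0,"dz":0,"rx":0,"ry":0,"rz":0,"hand":0}]'; python3 st.py
```

```text
clock: 18.6
position: [0.5836, -0.0233, 0.1059]
ee_rot: [-0.0, -0.186, 0.983, 0.0]
contact_force: [-0.3, -0.1, -1.6]
width: 0.0139
gripper_force: 107.6
18.6 [ 0.5836 -0.0233  0.1059] yaw -158.6 to port dx,dy mm [0.18 0.37] plug z rel port mm -12.5 F tool [0.3 0.  1.6] M [-0.032 -0.025  0.027] 0.013853880636870363 107.63275623321533 [-0.16  0.38  1.67 -0.    1.08 -2.1 ]
clock: 18.93
position: [0.5839, -0.0234, 0.1034]
ee_rot: [0.0, -0.186, 0.983, -0.0]
contact_force: [-0.9, -0.2, 2.8]
width: 0.0144
gripper_force: 107.9
18.9333 [ 0.5839 -0.0234  0.1034] yaw -158.59 to port dx,dy mm [0.44 0.55] plug z rel port mm -15.0 F tool [ 0.9  0.2 -2.8] M [-0.057  0.087  0.004] 0.014435280883254836 107.91812896728516 [-0.16  0.39  1.68 -0.    1.08 -2.1 ]
```

The spring is felt (about 3 N at -15 mm), so the lugs are in the slots. Pressing home.

```bash
python3 -m pendant '[{"dx":0,"dy":0,"dz":0.003,"rx":0,"ry":0,"rz":0,"hand":0},{"dx":0,"dy":0,"dz":0.003,"rx":0,"ry":0,"rz":0,"hand":0},{"dx":0,"dy":0,"dz":0.002,"rx":0,"ry":0,"rz":0,"hand":0},{"dx":0,"dy":0,"dz":0.001,"rx":0,"ry":0,"rz":0,"hand":0},{"dx":0,"dy":0,"dz":0,"rx":0,"ry":0,"rz":0,"hand":0},{"dx":0,"dy":0,"dz":0,"rx":0,"ry":0,"rz":0,"hand":0}]'; python3 st.py
python3 -m pendant '[{"dx":0,"dy":0,"dz":0.001,"rx":0,"ry":0,"rz":0,"hand":0},{"dx":0,"dy":0,"dz":0.001,"rx":0,"ry":0,"rz":0,"hand":0},{"dx":0,"dy":0,"dz":0,"rx":0,"ry":0,"rz":0,"hand":0}]'; python3 st.py
```

```text
clock: 19.43
position: [0.584, -0.0234, 0.0946]
ee_rot: [0.0, -0.186, 0.983, -0.0]
contact_force: [-1.6, 0.9, 6.8]
width: 0.0141
gripper_force: 108.5
19.4333 [ 0.584  -0.0234  0.0946] yaw -158.59 to port dx,dy mm [0.52 0.59] plug z rel port mm -23.8 F tool [ 1.2  1.4 -6.8] M [-0.098  0.194  0.001] 0.014103806568531158 108.48343133926392 [-0.16  0.4   1.69 -0.    1.06 -2.1 ]
clock: 19.68
position: [0.584, -0.0234, 0.0934]
ee_rot: [0.001, -0.186, 0.983, -0.0]
contact_force: [-3.7, 1.1, 10.3]
width: 0.0139
gripper_force: 109.2
19.6833 [ 0.584  -0.0234  0.0934] yaw -158.6 to port dx,dy mm [0.51 0.61] plug z rel port mm -25.0 F tool [  3.    2.4 -10.3] M [-0.205  0.303 -0.036] 0.013882103964154804 109.18781876564026 [-0.16  0.4   1.69 -0.    1.05 -2.1 ]
```

```bash
python3 -m pendant '[{"dx":0,"dy":0,"dz":0.0005,"rx":0,"ry":0,"rz":4,"hand":0},{"dx":0,"dy":0,"dz":0,"rx":0,"ry":0,"rz":4,"hand":0},{"dx":0,"dy":0,"dz":0,"rx":0,"ry":0,"rz":4,"hand":0},{"dx":0,"dy":0,"dz":0,"rx":0,"ry":0,"rz":4,"hand":0},{"dx":0,"dy":0,"dz":0,"rx":0,"ry":0,"rz":0,"hand":0}]'; python3 st.py
```

```text
clock: 20.1
position: [0.5848, -0.0231, 0.0933]
ee_rot: [0.002, -0.046, 0.999, -0.0]
contact_force: [-0.3, 1.9, 11.9]
width: 0.014
gripper_force: 109.5
20.1 [ 0.5848 -0.0231  0.0933] yaw -174.73 to port dx,dy mm [1.5  0.23] plug z rel port mm -25.1 F tool [  0.1   1.9 -11.9] M [-0.134  0.28   0.166] 0.013964346217027506 109.54820394515991 [-0.16  0.4   1.69  0.    1.05 -1.82]
```

```bash
python3 -m pendant '[{"dx":0,"dy":0,"dz":0,"rx":0,"ry":0,"rz":6,"hand":0},{"dx":0,"dy":0,"dz":0,"rx":0,"ry":0,"rz":6,"hand":0},{"dx":0,"dy":0,"dz":0,"rx":0,"ry":0,"rz":6,"hand":0},{"dx":0,"dy":0,"dz":0,"rx":0,"ry":0,"rz":6,"hand":0},{"dx":0,"dy":0,"dz":0,"rx":0,"ry":0,"rz":6,"hand":0},{"dx":0,"dy":0,"dz":0,"rx":0,"ry":0,"rz":6,"hand":0},{"dx":0,"dy":0,"dz":0,"rx":0,"ry":0,"rz":6,"hand":0},{"dx":0,"dy":0,"dz":0,"rx":0,"ry":0,"rz":6,"hand":0},{"dx":0,"dy":0,"dz":0,"rx":0,"ry":0,"rz":6,"hand":0},{"dx":0,"dy":0,"dz":0,"rx":0,"ry":0,"rz":5,"hand":0},{"dx":0,"dy":0,"dz":0,"rx":0,"ry":0,"rz":0,"hand":0}]'; python3 st.py
```

```text
clock: 21.02
position: [0.585, -0.0227, 0.0934]
ee_rot: [0.001, 0.452, 0.892, 0.001]
contact_force: [-1.6, 2.2, 12.4]
width: 0.0142
gripper_force: 109.6
21.0167 [ 0.585  -0.0227  0.0934] yaw 126.23 to port dx,dy mm [ 0.76 -1.54] plug z rel port mm -25.0 F tool [  2.8   0.  -12.4] M [0.109 0.411 0.172] 0.014178885794229865 109.56931829452515 [-0.16  0.4   1.69  0.    1.05 -0.79]
```

```bash
python3 -m pendant '[{"dx":0,"dy":0,"dz":0,"rx":0,"ry":0,"rz":3,"hand":0},{"dx":0,"dy":0,"dz":0,"rx":0,"ry":0,"rz":3,"hand":0},{"dx":0,"dy":0,"dz":0,"rx":0,"ry":0,"rz":2,"hand":0},{"dx":0,"dy":0,"dz":0.0003,"rx":0,"ry":0,"rz":1,"hand":0},{"dx":0,"dy":0,"dz":0,"rx":0,"ry":0,"rz":0,"hand":0},{"dx":0,"dy":0,"dz":0,"rx":0,"ry":0,"rz":0,"hand":0}]'; python3 st.py
```

```text
clock: 21.52
position: [0.5848, -0.0229, 0.0934]
ee_rot: [0.001, 0.519, 0.855, 0.001]
contact_force: [-1.4, 2.3, 13.2]
width: 0.014
gripper_force: 109.8
21.5167 [ 0.5848 -0.0229  0.0934] yaw 117.45 to port dx,dy mm [ 0.59 -1.35] plug z rel port mm -25.0 F tool [  2.7  -0.2 -13.2] M [ 0.306  0.421 -0.258] 0.014011493561246983 109.83527183532715 [-0.16  0.4   1.69  0.    1.05 -0.64]
```

```bash
python3 -m pendant '[{"dx":0,"dy":0,"dz":0,"rx":0,"ry":0,"rz":1,"hand":0},{"dx":0,"dy":0,"dz":0,"rx":0,"ry":0,"rz":1,"hand":0},{"dx":0,"dy":0,"dz":0,"rx":0,"ry":0,"rz":0,"hand":0},{"dx":0,"dy":0,"dz":0,"rx":0,"ry":0,"rz":0,"hand":0}]'; python3 st.py
```

```text
clock: 21.85
position: [0.5842, -0.0231, 0.0934]
ee_rot: [0.001, 0.533, 0.846, 0.0]
contact_force: [-3.5, 2.8, 14.0]
width: 0.0143
gripper_force: 110.1
21.85 [ 0.5842 -0.0231  0.0934] yaw 115.54 to port dx,dy mm [ 0.46 -0.77] plug z rel port mm -25.0 F tool [  4.   -1.9 -14. ] M [ 0.485  0.394 -0.626] 0.0142685462565296 110.06121039390564 [-0.16  0.4   1.69 -0.    1.05 -0.6 ]
```

The stop is reached (moment reversed and rising) and the plug is held home. I'll check numerically that the pail and bystanders haven't moved since the last images, then hand in.

```bash
python3 - <<'E'
from look import *
n=grab('side','s3'); a=load('s2')['frame'].astype(int); b=n['frame'].astype(int)
d=abs(a-b).max(2)
print('pail',(d[120:162,250:290]>40).mean(),'reducer',(d[190:225,282:315]>40).mean())
s=manip.get_state(); print(s['position'],s['contact_force'],s['gripper_force'])
E
python3 -c "
from rig import manip; print(manip.sign_off())"
```

```text
pail 0.2791666666666667 reducer 0.3385281385281385
[ 0.58415956 -0.02307902  0.09335038] [-3.81509088  1.08115109 14.35298809] 110.06025910377502
the job is handed in; nothing more can be done
None
```

The pail hangs released on the hook. The plug is in the port, turned to the stop, and still gripped and pressed home with about 14 N. The job is handed in without a returned verdict, and my last image check on the pail and reducer was inconclusive: 28–34% of pixels differed from the earlier view, possibly from changed arm shadows. I handed in without following that up.

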